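# Eject a game cartridge and trap it under a finger

### The job

Show the buyer that the games console's spring eject works: press the square eject key and trap the cartridge with your other finger as it shoots out of the hood, after it is clear of the latch but before it slides off the sloping lane. Finish while still holding the cartridge at rest there, touching it with a fingertip; nothing is picked up, and the vase, the candlestick and the spare cartridge stay where they are.

Things in the scene. Friction and masses are not known exactly. Their poses are not given: they have to be found in the camera images.
- console: The white games console, fixed to the table, 160 mm deep x 172 mm wide, at most 84 mm high; origin at the centre of its underside, x to its back, y to its left, z up. Two flat shoulders 36 mm above the table stand 36 to 86 mm left and right of the middle. The flat round disc on the right shoulder is a power button that does nothing.
- lane: The cartridge chute in the console: slick, straight, 62 mm wide inside, rails 12 mm high, sloping 14 deg (0.244 rad) down to the front. Origin: on its floor and centre line under the front edge of the fully inserted cartridge, 42 mm above the table; x uphill to the back, y left, z square to the floor. A fixed hood, 24.5 mm over the floor, covers x = 15 to 72 mm and most of the cartridge.
- lane_lip (a point): Middle of the lane's lower front end, on its floor, 80 mm downhill of the lane's origin and 23 mm above the table. Beyond it is a drop: the front edge of the cartridge must not pass it.
- lane_beside_key (a point): Point on the lane's floor and centre line straight across from the eject key, 38 mm downhill of the lane's origin, 33 mm above the table. A finger here, level with a finger on the fully pressed key, stands 8 mm above the floor, low enough to stop the cartridge.
- cart: Game cartridge in the lane: loose flat grey box 60 x 60 x 18 mm, paper label, 60 to 130 g; origin at its centre, axes as the lane's. Fully in, its centre is at lane x = 30, z = 9 mm and 15 mm of it show before the hood. A latch holds it against a 1 N spring. Released, it shoots out along lane -x and is off the lip in about half a second. It is clear of the latch once 15 mm out.
- eject_key (a joint): Travel of the eject key: 0 at rest, 0.012 m fully down. It moves vertically on a spring, 2 N at the start, 5 N fully down, and comes up again when let go. The latch lets the cartridge go at about 5 mm.
- eject_key_top (a point): Centre of the top face of the eject key, a square grey cap 30 mm along the lane x 25 mm across, on the console's left shoulder, 54 mm left (lane +y) of the lane's centre line. 53 mm above the table at rest, 41 mm fully down. It is too far from the lane for one finger to press it and hop over in time.
- vase: Amber glass vase, 72 mm across, 130 mm high, loose bystander on the table; origin at the centre of its underside.
- candlestick: Brass candlestick, 74 mm across its foot, 135 mm high, loose bystander on the table; origin at the centre of its underside.
- spare_cart: A second cartridge of the same kind, 60 x 60 x 18 mm, lying on the table, loose bystander; origin at the centre of its underside.
Mind the look-alikes: they are no part of the job. Leave any orange look-alike of the cart alone.

How it is judged:
By the outcome, as a careful person would: the job done as asked, in the order asked, and still so for the second after the job is handed in, while the arm keeps its last pose, push and grip.
It also fails if it takes over 40 s, if anything falls off the work surface, if the arm or the gripper's body presses on something with over 40 N, if the wrist force passes 120 N, or if a joint passes its speed limit or range.

### The arm

A 6-joint arm with a two-finger parallel gripper is mounted at the origin on the work surface. World frame = base frame: x ahead of the robot, y to its left, z up, the work surface at z = 0. Lengths are in mm, angles in degrees, forces in N, time in s.
With the tool pointing down it reaches from about 150 to 775 mm from the base axis. Payload 6.1 kg.
Tool frame: the origin (TCP) lies at the very end of the fingers, on their centre line; the grasp point (between the pads) lies 19 mm behind it (grip_point_offset is the distance from the TCP to the grasp point, in mm); z points along the fingers, y is the direction in which the jaws open and shut (so a half turn about z gives the same grasp; the last joint's range is limited). The gripper opens to 85 mm and grips with 20 to 120 N. Pads are 22 mm wide; open, the fingers measure 114 mm over their backs; the gripper's body (76 mm by 85 mm) begins 54 mm behind the grasp point. The pads swing forward as they close: fully open they stand 13 mm farther back than shut.
Start: joints at [70.302, 7.208, -2.269, 80.523, 0, 90], TCP at [176.953, 494.263, 231.295] pointing down, gripper open.
Joint ranges: [-155.77, 155.77], [-54.66, 111.73], [-72.52, 77.12], [-102.08, 115.82], [-83.92, 84.16], [-180, 180]. Speed limits (degrees/s): [136.94, 136.94, 172.46, 180, 180, 180].

### API

Orientations are given as a 3x3 rotation matrix whose columns are the frame's x, y, z axes.
In Python, from workcell import * gives the robot as it stands.
- The arm moves only by the tool carry_out, never from a script. Its argument "plan" is a list that holds one entry, the list of rows, each a list of 5 numbers: the shift along the tool's x, y, z in mm, then the turn about the tool's z in degrees, then the opening in per cent of the stroke, from 0 (shut) to 100 (fully open). In form: [[[dx, dy, dz, spin, hand], ...]]. A call has 1 to 10 rows; each row shifts and turns the commanded pose from where the row before left it, along the tool's axes as they then stand; what a row does not reach is not made up. A row lasts 1/8 s, in which the tool goes at most 62.5 mm and 10.7 degrees, less where a joint would pass 70% of its speed; a pose out of reach is approached as far as the arm can. A call is refused whole if a number of a shift passes 62.5 or a number of a turn 10.7, either way. A call with a gripper value outside its range is refused whole. The fingers move at their own pace and stop on an object; "grip_force" is the grip in N (left out, the last holds). Time passes only in rows, so rows that do not move let the fingers close. It gives the time, the measured TCP pose, the force and the opening at its end, in the units of the state.
- observe(): the state, without advancing time (a new reading comes with each control period).
- read_camera(name): name is "side" or "top" or "wrist"; returns (picture, depth): 384x512x3 uint8, red, green, blue; 384x512 float32, mm along the optical axis (not along the pixel's ray), 0 where there is no reading.
- calibration(name): a dict with "fx", "fy", "cx", "cy" (pixels), "world_to_cam" (4x4, takes a point from world to camera coordinates); the wrist camera has in their place "T_tool_cam" (4x4, takes a point from camera to tool coordinates, whose origin is the TCP and whose axes are the flange's). Camera axes: x right, y up, looking along -z (the intrinsics and any distortion apply to the point x, -y, -z); pixel columns grow to the right and rows downward; lengths in mm; the calibration is good to about 2 mm. The wrist camera is an equidistant fisheye: a pixel r from the principal point sees the ray r / f radians off the axis. A picture is of the moment at which its call begins: read the wrist's pose just before it. calibration takes no time and is no camera call.
- job_done(): hands the job in, once; it reports no verdict.
The state is a dict: "clock": time; "q": joint angles; "joint_vel": joint speeds; "joint_efforts": joint torques, N m; "eef_pos": TCP position; "eef_rot": TCP orientation; "wrist_force": force on the tool from outside, world axes, zero at the start; "moment": the same for the moment, N m; "gripper_width": opening from 0.0 (shut) to 1.0 (fully open).
Only numpy, scipy, OpenCV 4.12 (cv2) and the standard library are available. Lean on these libraries where they do the work, as an engineer would, in place of code of your own. Each camera call takes 0.05 s, during which the arm holds its last target. There are 200 camera calls.

## Working session

There is one attempt and no reset: what is moved stays moved. The work goes in short steps, Python scripts to look and compute and a tool call to move; the robot and the scene stay as the last step left them, time stands still between calls to the robot, and variables do not carry over. Pictures are saved under pics/ and viewed, about 8 in all and at most 12, crops included, and the job is handed in when it is done.

Besides the shell and the picture viewer there is one more tool, called after "Emit:" by a JSON object that holds its "op" and its "data". carry_out: Moves the arm, as the interface text tells. Its arguments: {"type":"object","properties":{"plan":{"type":"array","items":{"type":"array","items":{"type":"array","items":{"type":"number"}}}},"grip_force":{"type":"number"}},"required":["plan"]}

```bash
mkdir -p pics; python3 - <<'E'
from workcell import *
import cv2,numpy as np
s=observe();print(s['clock'],s['eef_pos'],s['eef_rot'],s['gripper_width'])
for n in ['top','side']:
    p,d=read_camera(n);np.savez(f'{n}0.npz',p=p,d=d);cv2.imwrite(f'pics/{n}0.png',p[:,:,::-1])
    c=calibration(n);print(n,{k:np.round(v,3).tolist() for k,v in c.items()})
E
```

```text
0.0 [176.82989838 493.88908021 230.55588059] [[-9.41481732e-01  3.37063618e-01 -5.15682574e-04]
 [ 3.37064013e-01  9.41480631e-01 -1.43953710e-03]
 [ 2.89571435e-07 -1.52911592e-03 -9.99998831e-01]] 1.001234476960823
top {'fx': 419.999, 'fy': 419.999, 'cx': 261.437, 'cy': 187.669, 'world_to_cam': [[-0.016, -1.0, -0.016, 74.647], [0.992, -0.018, 0.128, -620.811], [-0.128, -0.014, 0.992, -989.927], [0.0, 0.0, 0.0, 1.0]]}
side {'fx': 495.742, 'fy': 495.742, 'cx': 255.011, 'cy': 184.446, 'world_to_cam': [[0.752, -0.659, -0.014, -425.796], [0.469, 0.52, 0.713, -350.539], [-0.463, -0.543, 0.701, -705.344], [0.0, 0.0, 0.0, 1.0]]}
```

View pics/top0.png

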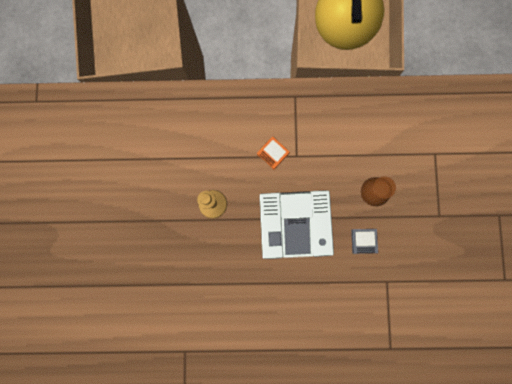

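View pics/side0.png

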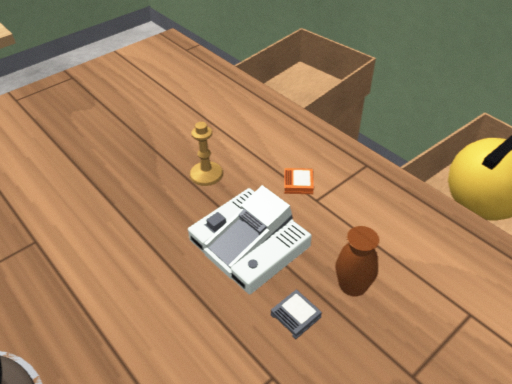

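Top view: console at about (296,224), its front facing the robot. The square dark eject key is at (275,239) on the left shoulder, the round disc at (322,242) is the power button, and the grey cart is at about (297,235). The orange look-alike is at (273,152), the spare at (365,241), the vase at (378,191) and the candlestick at (211,204). The key is the square cap and the cart is the grey one in the lane. I'll measure these and make one crop to confirm.

```bash
cat > h.py <<'E'
from workcell import *
import cv2,numpy as np
def ray(c,uv):
    W=np.array(c['world_to_cam']);R,t=W[:3,:3],W[:3,3]
    d=np.array([(uv[0]-c['cx'])/c['fx'],-(uv[1]-c['cy'])/c['fy'],-1.0])
    return -R.T@t,R.T@d
def onz(c,uv,z):
    o,d=ray(c,uv);return o+d*(z-o[2])/d[2]
def tri(c1,p1,c2,p2):
    o1,d1=ray(c1,p1);o2,d2=ray(c2,p2)
    k=np.linalg.lstsq(np.c_[d1,-d2],o2-o1,rcond=None)[0]
    a,b=o1+k[0]*d1,o2+k[1]*d2;return (a+b)/2,np.linalg.norm(a-b)
def cloud(c,d):
    v,u=np.mgrid[:384,:512]
    P=np.dstack([(u-c['cx'])/c['fx']*d,-(v-c['cy'])/c['fy']*d,-d])
    W=np.array(c['world_to_cam']);return (P-W[:3,3])@W[:3,:3]
E
python3 - <<'E'
from h import *
T,S=np.load('top0.npz'),np.load('side0.npz')
ims=[]
for n,I,(x0,y0,x1,y1) in [('top',T,(250,180,345,270)),('side',S,(180,180,320,295))]:
    c=calibration(n);p,d=I['p'],I['d'];P=cloud(c,d)
    g=p.astype(int).max(2)
    white=((p.min(2)>150)).astype(np.uint8)
    m=np.zeros_like(white);m[y0:y1,x0:x1]=1
    for name,M in [('dark',((g<110)&(p.max(2).astype(int)-p.min(2)<30)).astype(np.uint8)*m),('white',white*m)]:
        k,l,st,ce=cv2.connectedComponentsWithStats(M)
        for i in range(1,k):
            if st[i,4]>25:
                q=P[l==i];print(n,name,ce[i].round(1),st[i].tolist(),np.median(q,0).round(1),'zrange',np.percentile(q[:,2],[5,95]).round(1), 'meanRGB',p[l==i].mean(0).round(),'rect',[np.round(a,1) for a in cv2.minAreaRect(np.argwhere(l==i)[:,::-1].astype(np.float32))])
    cr=p[y0:y1,x0:x1,::-1];s=390/(x1-x0);ims.append(cv2.resize(cr,None,fx=s,fy=s,interpolation=cv2.INTER_NEAREST))
h=max(i.shape[0] for i in ims);cv2.imwrite('pics/crop1.png',np.hstack([cv2.copyMakeBorder(i,0,h-i.shape[0],0,8,cv2.BORDER_CONSTANT) for i in ims]))
E
```

```text
top dark [294.5 192.3] [281, 192, 29, 2, 32] [606.7 -13.5  62.3] zrange [51.7 69.3] meanRGB [86. 84. 79.] rect [array([295. , 192.5]), array([ 1., 28.]), np.float64(90.0)]
top dark [296.5 221.2] [285, 218, 24, 9, 130] [537.8 -17.8  61.3] zrange [41.4 65. ] meanRGB [81. 82. 86.] rect [array([296.4, 221.5]), array([ 6.8, 23.7]), np.float64(84.3)]
top white [296.4 221.4] [260, 191, 73, 67, 3204] [546.6 -19.5  37.8] zrange [33.1 81.4] meanRGB [219. 225. 218.] rect [array([295.9, 224.2]), array([64.9, 70.7]), np.float64(87.3)]
side dark [283.  223.8] [271, 215, 21, 20, 61] [588.8 -56.4  44.8] zrange [38.3 52.1] meanRGB [75. 77. 78.] rect [array([281.6, 225.1]), array([ 2.8, 27.6]), np.float64(48.8)]
side dark [250.9 224.1] [239, 216, 28, 19, 94] [534.9 -25.   57.5] zrange [44.7 61.8] meanRGB [84. 86. 89.] rect [array([250.9, 224.9]), array([29.1,  9.3]), np.float64(25.6)]
side dark [215.8 224.9] [207, 219, 19, 13, 108] [487.9  19.7  46.6] zrange [37.7 53.2] meanRGB [68. 70. 73.] rect [array([216.3, 225.3]), array([10.8, 18.5]), np.float64(82.9)]
side dark [196.7 242.9] [191, 236, 12, 14, 
[... 152 characters left out ...]
0.5] [231, 273, 14, 16, 66] [455.6 -81.7  17.2] zrange [ 8.7 24.7] meanRGB [52. 53. 52.] rect [array([238. , 280.5]), array([19.1,  3.5]), np.float64(45.0)]
side white [301.5 182.4] [293, 180, 18, 6, 101] [709.9  16.6  18.4] zrange [16.5 20.3] meanRGB [246. 238. 224.] rect [array([301.5, 182.5]), array([ 5., 17.]), np.float64(90.0)]
side white [242.4 211.8] [188, 185, 102, 60, 2185] [555.   10.   59.9] zrange [31.7 82. ] meanRGB [239. 241. 238.] rect [array([239.3, 219. ]), array([43.3, 98.4]), np.float64(56.6)]
side white [253.4 249. ] [204, 219, 107, 66, 3416] [507.6 -62.4  35.5] zrange [19.9 41.7] meanRGB [210. 213. 213.] rect [array([256.8, 241.8]), array([57.7, 93. ]), np.float64(51.6)]
```

View pics/crop1.png

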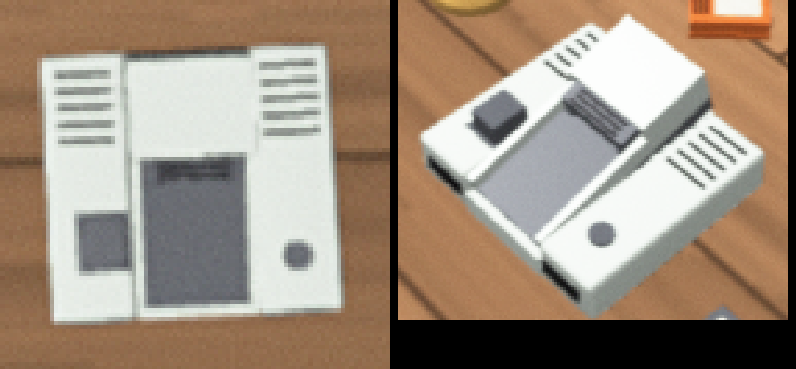

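The crop confirms it: the square cap is on the left shoulder (top px 275,239; side px 216,219), the round power disc is on the right, and the grey lane and cart are in the middle (the cart's ridged front edge shows before the hood). Next I compute the poses.

```bash
python3 - <<'E'
from h import *
T,S=calibration('top'),calibration('side')
t=lambda x,y:(250+(x+.5)/4.105-.5,180+(y+.5)/4.105-.5)
s=lambda x,y:(180+(x-398+.5)/2.786-.5,180+(y+.5)/2.786-.5)
print('key tri',tri(T,t(103,242),S,s(500,109)))
print('disc tri',tri(T,t(298,255),S,s(601,234)))
for n,a,b in [('FL',t(55,321),s(422,135)),('FR',t(341,307),s(590,288)),('BR',t(326,46),s(763,151)),('BL',t(42,58),s(590,25))]:
    print(n,onz(T,a,36).round(1),onz(S,b,36).round(1))
print('lip tri L',tri(T,t(147,306),S,s(470,185)),'R',tri(T,t(249,302),S,s(540,241)))
F=[onz(T,t(*a),36) for a in[(55,321),(341,307),(326,46),(42,58)]]
F=np.array(F);ctr=F.mean(0);l=(F[2]-F[1]+F[3]-F[0]);w=F[0]-F[1]+F[3]-F[2]
print('yaw',np.degrees(np.arctan2(l[1],l[0])),np.degrees(np.arctan2(-w[0],w[1])),np.linalg.norm(l)/2,np.linalg.norm(w)/2,ctr)
for n in['vase','cs','sp']: pass
print(onz(T,(211,208),0),onz(T,(378,191),60))
E
```

```text
key tri (array([498.79367855,  33.15239771,  49.32569693]), np.float64(3.1506735643263437))
disc tri (array([488.82095211, -81.40314834,  35.64799071]), np.float64(1.798918367957829))
FL [452.   62.9  36. ] [453.7  58.9  36. ]
FR [ 457.4 -105.    36. ] [ 458.2 -107.8   36. ]
BR [ 611.7 -101.9   36. ] [ 612.8 -102.6   36. ]
BL [607.6  68.1  36. ] [604.8  62.5  36. ]
lip tri L (array([457.7865525 ,   9.3793205 ,  26.09594294]), np.float64(4.0601745321089)) R (array([461.7966084 , -52.99486971,  23.98633416]), np.float64(2.2795676737318646))
yaw 1.532225338954825 1.631468080915071 154.99725543052892 168.98098488396346 [532.16805069 -18.9486009   36.        ]
[577.51706345 193.35580102   0.        ] [ 606.33253353 -215.14016281   60.        ]
```

Emit:
{"op": "carry_out", "data": {"plan": [[[-46.8,-35.1,0,0,46],[-46.8,-35.1,0,0,46],[-46.8,-35.1,0,0,46],[-46.8,-35.1,0,0,46],[-46.8,-35.1,0,0,46],[-46.8,-35.1,0,0,46],[-46.8,-35.1,0,0,46],[-46.8,-35.1,0,0,46],[-46.8,-35.1,0,0,46],[-46.8,-35.1,0,0,46]]]}}

```text
clock: 1.35
eef_pos: [499.9, 4.2, 231.1]
eef_rot: [[-0.941, 0.337, -0.0], [0.337, 0.941, 0.0], [0.0, 0.0, -1.0]]
wrist_force: [0.9, 1.1, 0.1]
gripper_width: 0.461
```

Emit:
{"op": "carry_out", "data": {"plan": [[[0,0,0,-10.6,46],[0,0,0,-10.6,46],[0,0,40,0,46],[0,0,40,0,46],[0,0,20,0,46],[0,0,0,0,46]]]}}

```text
clock: 2.1
eef_pos: [497.8, 6.0, 129.5]
eef_rot: [[-1.0, -0.026, -0.004], [-0.026, 1.0, -0.0], [0.004, 0.0, -1.0]]
wrist_force: [0.1, 1.6, -0.4]
gripper_width: 0.459
```

```bash
python3 - <<'E'
from h import *
s=observe();print(s['clock'],s['eef_pos'],s['eef_rot'].round(4) if hasattr(s['eef_rot'],'round') else s['eef_rot'],s['gripper_width'],s['wrist_force'])
c=calibration('wrist');print({k:np.round(v,3).tolist() for k,v in c.items()})
w,wd=read_camera('wrist');p,d=read_camera('side');np.savez('w1.npz',p=w,d=wd);np.savez('side1.npz',p=p,d=d)
cr=cv2.resize(p[120:310,150:340,::-1],(390,390),interpolation=cv2.INTER_CUBIC)
ww=cv2.resize(w[:,:,::-1],(400,300));ww=cv2.copyMakeBorder(ww,0,90,0,0,cv2.BORDER_CONSTANT)
cv2.imwrite('pics/m1.png',np.hstack([ww,cr]))
E
```

```text
2.1 [497.79463313   6.03081493 129.47386101] [[-9.996e-01 -2.620e-02 -4.000e-03]
 [-2.620e-02  9.997e-01 -0.000e+00]
 [ 4.000e-03  1.000e-04 -1.000e+00]] 0.4590309029303011 [ 0.09102168  1.59854111 -0.37874276]
{'fx': 297.319, 'fy': 297.319, 'cx': 253.304, 'cy': 194.1, 'T_tool_cam': [[0.0, 0.965, 0.263, 66.133], [1.0, -0.0, 0.001, -1.208], [0.001, 0.263, -0.965, -142.075], [0.0, 0.0, 0.0, 1.0]]}
```

View pics/m1.png

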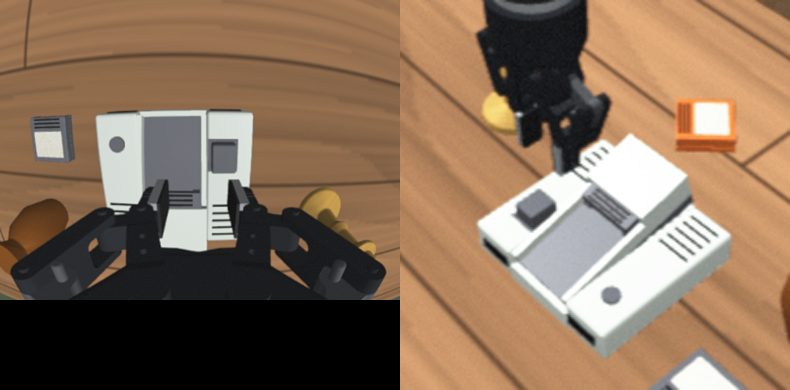

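Wrist view: the key is at about (287,200) in full-resolution pixels, the lane is left of it, and the two fingers straddle the line between them. Side view: the gripper is clear above the console. Refining from the wrist picture.

```bash
cat >> h.py <<'E'
def wray(c,pos,R,uv):
    u,v=uv[0]-c['cx'],uv[1]-c['cy'];r=np.hypot(u,v);th=r/c['fx']
    d=np.array([np.sin(th)*u/r,-np.sin(th)*v/r,-np.cos(th)])
    M=np.array(c['T_tool_cam']);return np.array(R)@M[:3,3]+pos,np.array(R)@M[:3,:3]@d
E
python3 - <<'E'
from h import *
s=observe();c=calibration('wrist');I=np.load('w1.npz');p,d=I['p'],I['d']
def z(uv,h):
    o,q=wray(c,s['eef_pos'],s['eef_rot'],uv);return (o+q*(h-o[2])/q[2]).round(1)
cr=p[140:340,110:340,::-1];cv2.imwrite('pics/w1c.png',cv2.resize(cr,None,fx=3,fy=3,interpolation=cv2.INTER_CUBIC))
print('key approx',z((287,200),53),'depth',d[200,287])
E
```

```text
key approx [497.6  30.9  53. ] depth 228.82591
```

View pics/w1c.png

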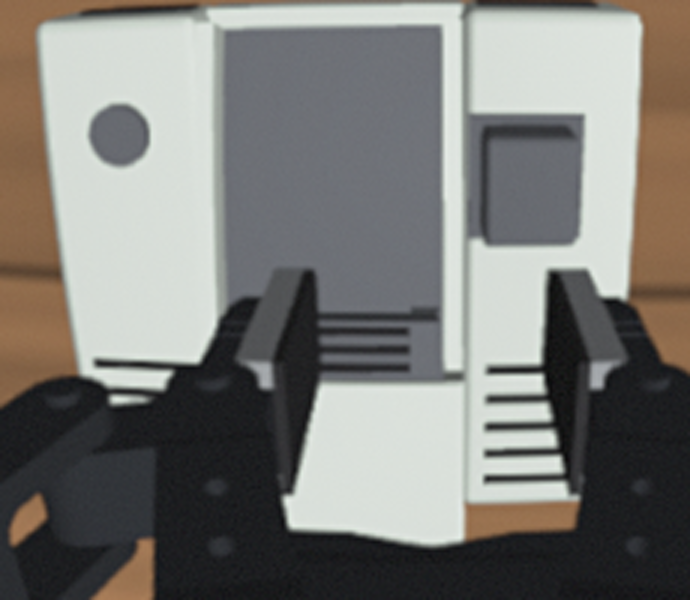

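```bash
python3 - <<'E'
from h import *
s=observe();c=calibration('wrist');I=np.load('w1.npz');d=I['d']
def z(n,uv,h):
    q0=(110+(uv[0]+.5)/3-.5,140+(uv[1]+.5)/3-.5)
    o,q=wray(c,s['eef_pos'],s['eef_rot'],q0);
    dd=d[int(round(q0[1])),int(round(q0[0]))];axis=np.array(s['eef_rot'])@np.array(c['T_tool_cam'])[:3,:3]@[0,0,-1]
    print(n,(o+q*(h-o[2])/q[2]).round(1),'by depth',(o+q*dd/(q@axis)).round(1))
for n,uv in [('keyL',(580,190)),('keyR',(487,190)),('keyF',(533,137)),('keyB',(533,243)),('keyC',(533,190))]: z(n,uv,53)
z('laneFL',(441,28),26);z('laneFR',(222,28),26);z('laneBL',(441,300),40);z('cartfront',(378,316),60)
z('laneR130',(224,130),33);z('laneL130',(441,130),33)
for n,uv in [('fRin',(312,272)),('fRout',(275,272)),('fLin',(552,274)),('fLout',(588,274)),('fRmid',(293,275)),('fLmid',(570,276))]: z(n,uv,136)
E
```

```text
keyL [499.7  43.7  53. ] by depth [504.5  46.6  37.2]
keyR [500.3  19.3  53. ] by depth [500.   19.2  54.2]
keyF [485.9  30.5  53. ] by depth [486.3  30.7  51.2]
keyB [514.7  32.2  53. ] by depth [514.2  32.   54.3]
keyC [500.   31.3  53. ] by depth [499.5  31.1  54.9]
laneFL [461.8   6.5  26. ] by depth [462.    6.6  24.2]
laneFR [462.7 -55.6  26. ] by depth [462.8 -55.7  25.5]
laneBL [537.5   8.6  40. ] by depth [535.5   8.5  44.5]
cartfront [533.8  -8.3  60. ] by depth [535.1  -8.5  57.1]
laneR130 [490.8 -54.   33. ] by depth [491.1 -54.2  31.9]
laneL130 [489.4   7.2  33. ] by depth [489.8   7.3  31.3]
fRin [490.3 -15.4 136. ] by depth [490.3 -15.4 136.2]
fRout [490.6 -21.7 136. ] by depth [489.8 -21.4 137.9]
fLin [489.6  24.9 136. ] by depth [488.   24.2 140. ]
fLout [489.6  31.  136. ] by depth [487.9  30.2 140.1]
fRmid [491.  -18.6 136. ] by depth [489.1 -17.9 140.7]
fLmid [490.  28. 136.] by depth [488.2  27.2 140.3]
```

Emit:
{"op": "carry_out", "data": {"plan": [[[0,0,35,0,54],[0,0,30,0,54],[-1,-0.5,7,0,54],[0,0,0,0,54]]]}}

```text
clock: 2.7
eef_pos: [501.0, 5.6, 60.3]
eef_rot: [[-1.0, -0.026, 0.001], [-0.026, 1.0, 0.0], [-0.001, -0.0, -1.0]]
wrist_force: [-0.3, 0.2, 0.3]
gripper_width: 0.539
```

```bash
python3 - <<'E'
from h import *
s=observe();print(s['eef_pos'],s['wrist_force'],s['gripper_width'])
w,wd=read_camera('wrist');p,d=read_camera('side');np.savez('w2.npz',p=w,d=wd)
cr=cv2.resize(p[160:300,170:310,::-1],(390,390),interpolation=cv2.INTER_CUBIC)
ww=cv2.resize(w[120:320,150:355,::-1],(400,390),interpolation=cv2.INTER_CUBIC)
cv2.imwrite('pics/m2.png',np.hstack([ww,cr]))
E
```

```text
[500.95605835   5.58503065  60.30696656] [-0.29565009  0.24429615  0.34529541] 0.5386490606582338
```

View pics/m2.png

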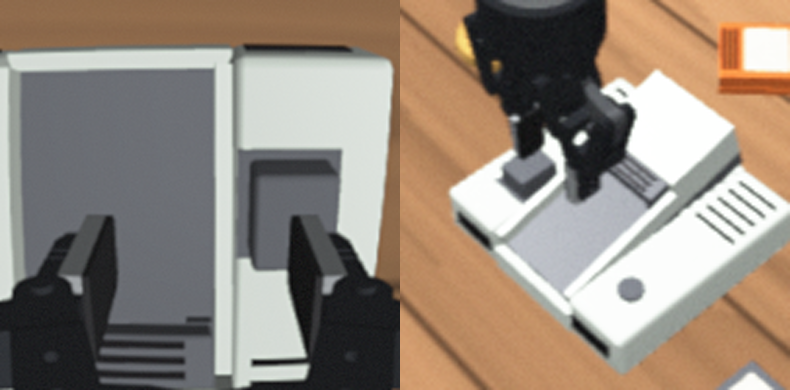

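The left fingertip is over the key and the right one over the middle of the lane, downhill of the cart's front edge. I'll go down to just above the key.

Emit:
{"op": "carry_out", "data": {"plan": [[[0,0,8,0,54],[0,0,3,0,54],[0,0,0,0,54]]]}}

```text
clock: 3.18
eef_pos: [500.6, 5.6, 48.4]
eef_rot: [[-1.0, -0.026, 0.001], [-0.026, 1.0, 0.0], [-0.001, -0.0, -1.0]]
wrist_force: [1.8, -0.2, 1.8]
gripper_width: 0.539
```

```bash
python3 - <<'E'
from h import *
s=observe();print(s['eef_pos'],s['wrist_force'])
c=calibration('wrist')
w,d=read_camera('wrist');M=np.array(c['T_tool_cam'])
ax=M[:3,:3]@[0,0,-1]
v,u=np.mgrid[:384,:512];uu,vv=u-c['cx'],v-c['cy'];r=np.hypot(uu,vv)+1e-9;th=r/c['fx']
D=np.dstack([np.sin(th)*uu/r,-np.sin(th)*vv/r,-np.cos(th)])
P=(D/(-D[...,2:])*d[...,None])@M[:3,:3].T+M[:3,3]
W=P@np.array(s['eef_rot']).T+s['eef_pos']
# finger points: close to the tool in tool frame
for sg,n in((1,'L'),(-1,'R')):
    m=(d>0)&(abs(P[...,0])<15)&(sg*P[...,1]>18)&(sg*P[...,1]<45)&(P[...,2]<2)&(P[...,2]>-40)&(w.max(2)<125)
    q=P[m];print(n,m.sum(),'tool z of tip pct',np.percentile(q[:,2],[50,90,97,99.5]).round(1))
    t=q[q[:,2]>np.percentile(q[:,2],90)];print(' tip tool xyz',np.median(t,0).round(1),'y',np.percentile(t[:,1],[3,97]).round(1),'x',np.percentile(t[:,0],[3,97]).round(1))
k=(abs(W[...,0]-500)<12)&(abs(W[...,1]-31)<9)&(W[...,2]>45)&(W[...,2]<58);print('key z',np.percentile(W[k][:,2],[10,50,90]))
E
```

```text
[500.64594453   5.57704071  48.44587377] [ 1.75848751 -0.15932335  1.78234856]
L 2188 tool z of tip pct [-15.   -1.4  -0.9  -0.3]
 tip tool xyz [ 9.2 24.1 -1.1] y [18.4 36.8] x [-11.2  14.7]
R 1440 tool z of tip pct [-25.6 -10.1  -5.5  -2.8]
 tip tool xyz [  4.7 -24.4  -6.7] y [-33.2 -24.1] x [-9.8 10.8]
key z [49.59433013 50.36157756 54.82096843]
```

Emit:
{"op": "carry_out", "data": {"plan": [[[0,0,9,0,54],[0,0,3,0,54],[0,0,0,0,54],[0,0,0,0,54]]]}}

```text
clock: 3.72
eef_pos: [500.9, 5.9, 38.1]
eef_rot: [[-1.0, -0.026, 0.002], [-0.026, 1.0, 0.001], [-0.002, 0.001, -1.0]]
wrist_force: [-4.3, -0.1, 18.5]
gripper_width: 0.537
```

```bash
python3 - <<'E'
from h import *
for i in range(3):
    s=observe();print(s['clock'],s['eef_pos'],s['wrist_force'])
    if i<2: w,wd=read_camera('wrist')
p,d=read_camera('side')
cr=cv2.resize(p[160:300,170:310,::-1],(390,390),interpolation=cv2.INTER_CUBIC)
ww=cv2.resize(w[120:320,150:355,::-1],(400,390),interpolation=cv2.INTER_CUBIC)
cv2.imwrite('pics/m3.png',np.hstack([ww,cr]))
E
```

```text
3.725 [500.89555977   5.86994657  38.11022355] [-4.32072686 -0.0661315  18.51230674]
3.775 [500.90018372   5.83025507  38.08108139] [-4.39783393 -0.13313388 17.84063264]
3.825 [500.86686868   5.84026051  38.07924311] [-5.02829966 -0.51559429 18.3474905 ]
```

View pics/m3.png

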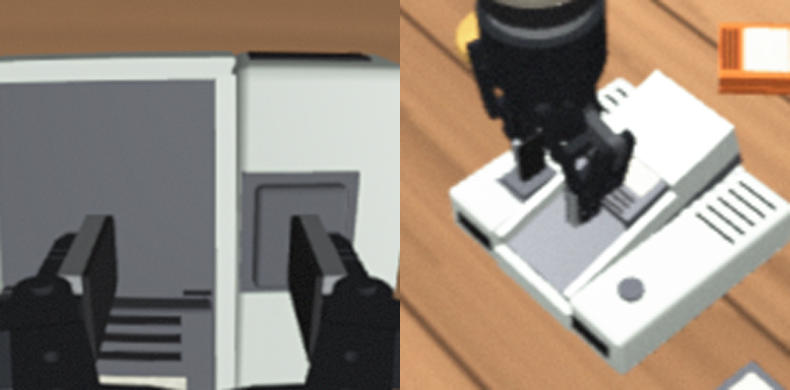

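Wrist view: the key is flush, fully down. The cart has slid out and its front edge, at about (227,274), stops against the right finger. I'll measure its travel and check that it is at rest.

Emit:
{"op": "carry_out", "data": {"plan": [[[0,0,0,0,54],[0,0,0,0,54],[0,0,0,0,54],[0,0,0,0,54],[0,0,0,0,54],[0,0,0,0,54]]]}}

```text
clock: 4.62
eef_pos: [500.9, 5.8, 38.1]
eef_rot: [[-1.0, -0.026, 0.002], [-0.026, 1.0, 0.001], [-0.002, 0.001, -1.0]]
wrist_force: [-4.0, -0.4, 18.4]
gripper_width: 0.543
```

```bash
python3 - <<'E'
from h import *
c=calibration('wrist');s=observe();w,d=read_camera('wrist');p,_=read_camera('side');t,_=read_camera('top')
print(s['eef_pos'],s['wrist_force'])
# cart top front edge at column ~ crop x 150
for u in (220,227,235):
    g=w[:,u].astype(int).mean(1);v=255+np.argmin(np.diff(g[255:290]))
    o,q=wray(c,s['eef_pos'],s['eef_rot'],(u,v));ax=np.array(s['eef_rot'])@np.array(c['T_tool_cam'])[:3,:3]@[0,0,-1]
    print(u,v,'z=54:',(o+q*(54-o[2])/q[2]).round(1),'depth',(o+q*d[v+2,u]/(q@ax)).round(1))
a=np.load('side0.npz')['p'];tt=np.load('top0.npz')['p']
for n,A,B,r in [('spare side',a,p,(290,335,268,325)),('vase side',a,p,(225,300,330,385)),('candle top',tt,t,(188,220,193,214)),('vase top',tt,t,(172,210,355,400)),('spare top',tt,t,(225,258,348,382))]:
    print(n,np.abs(A[r[0]:r[1],r[2]:r[3]].astype(int)-B[r[0]:r[1],r[2]:r[3]]).mean().round(2))
cr=cv2.resize(p[160:300,170:310,::-1],(390,390),interpolation=cv2.INTER_CUBIC)
ww=cv2.resize(w[120:,100:400,::-1],(400,352),interpolation=cv2.INTER_CUBIC);ww=cv2.copyMakeBorder(ww,0,38,0,0,cv2.BORDER_CONSTANT)
cv2.imwrite('pics/m4.png',np.hstack([ww,cr]))
E
```

```text
[500.8755306    5.84873813  38.06123597] [-3.96465556 -0.41850502 18.37331527]
220 281 z=54: [514.2 -11.6  54. ] depth [513.6 -11.5  55. ]
227 281 z=54: [514.   -8.1  54. ] depth [513.4  -8.   55. ]
235 281 z=54: [513.9  -4.2  54. ] depth [513.5  -4.1  54.6]
spare side 13.07
vase side 12.53
candle top 10.24
vase top 8.09
spare top 9.45
```

View pics/m4.png

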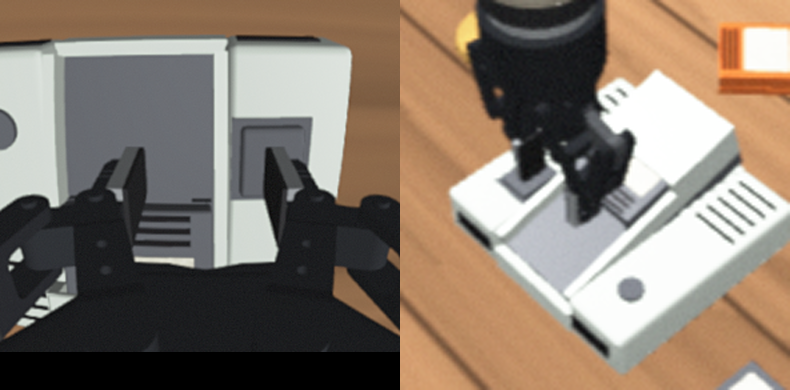

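```bash
python3 -c "
from workcell import *
print(job_done())"
```

```text
the job is handed in; nothing more can be done
None
```

The eject worked. I pressed the square key fully down with the left finger, and the cartridge shot out and stopped against the right finger in the lane. I handed the job in at about 4.8 s with the key still down and the cartridge held.

**Cartridge:** It looked the same in two pictures about 0.9 s apart. Its front edge ended 20–24 mm downhill of where it started, past the 15 mm needed to clear the latch and well short of the lip. That travel is approximate, because my edge finder may have picked a ridge just behind the front edge. The edge does line up with the finger's rear face.

**Forces:** The arm held steady at about 18 N downward and 4 N along the lane, both within limits.

**Vase, candlestick and spare cartridge:** The gripper never came near them. I also compared before-and-after pictures of them and found average differences of 8–13 grey levels. I take that to be image noise, but I had no baseline to confirm it, so this check is not conclusive.

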